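Bolt the silversmith's strongbox shut

ROBOT

A 6-joint arm with a two-finger parallel gripper is mounted at the origin on the work surface. World frame = base frame: x ahead of the robot, y to its left, z up, the work surface at z = 0. Lengths are in m, angles in degrees, forces in N, time in s.
With the tool pointing down it reaches from about 0.4 to 0.825 m from the base axis. Payload 7 kg.
Tool frame: the origin (TCP) lies on the front face of the gripper's body, between the roots of the fingers; the fingertips stand 66 mm ahead of it and the grasp point (between the pads) lies 47 mm ahead of it; z points along the fingers, y is the line along which they close (so a half turn about z gives the same grasp; the last joint's range is limited). The gripper opens to 88 mm and grips with 3 to 60 N. Pads are 19 mm wide; open, the fingers measure 130 mm over their backs; the gripper's body (78 mm by 193 mm) begins 47 mm behind the grasp point.
Start: joints at [87.21, 20.546, 0.682, 0, -70.136, -16.507], TCP at [0.223, 0.637, 0.292] pointing down, gripper open.
Joint ranges: [-176.03, 176.03], [-82.01, 121.73], [-58.28, 71.71], [-173.87, 95.51], [-174.79, -0.11], [-173.66, 173.66]. Speed limits (degrees/s): [136.94, 136.94, 172.46, 180, 180, 180].

INTERFACE

Orientations are given as [roll, pitch, yaw] about the fixed x, y, z axes, in that order (R = Rz(yaw) Ry(pitch) Rx(roll)).
In Python, from plant import ctrl gives the robot as it stands.
- The arm moves only by the tool send_rows, never from a script. Its argument "deltas" is a list of rows, each a list of 2 entries, a list of its own where there are three numbers: the shift along the tool's x, y, z each as a share of 800 mm, from -1 to 1, then the turn about the tool's z as a share of 90 degrees, from -1 to 1. A call has exactly 5 rows; each row is the pose to reach, as a shift and turn from the pose commanded when the call began, along the tool's axes at that moment; what a row does not reach only later rows make up. A row lasts 1/12 s, in which the tool goes at most 41.7 mm and 7.16 degrees, less where a joint would pass 70% of its speed; a pose out of reach is approached as far as the arm can. A call with a number of a shift or a turn outside -1 to 1 is refused whole. A call with a gripper value outside its range is refused whole. "gripper" is the opening, from 0 (shut) to 1 (fully open), set as the call begins (left out, the last holds). The fingers move at their own pace and stop on an object; the grip force is fixed at half the most. Time passes only in rows, so rows that repeat a pose let the fingers close, or fill a call up. It gives the time, the measured TCP pose, the force, the opening and the grip force at its end, in the units of the state.
- ctrl.get_obs(): the state, without advancing time (a new reading comes with each control period).
- ctrl.snapshot(name): name is "scene" or "top" or "wrist"; returns a dict with "color" (400x640x3 uint8, red, green, blue), "vertical_fov" (degrees; the focal length in pixels is half the picture's height over the tangent of half this angle, whatever the lens; pixels are square), "cx", "cy" (the principal point, pixels), "rvec" (rotation vector, rad) and "tvec" (3), from world to camera coordinates, as OpenCV has them. Camera axes: x right, y down, z forward; pixel columns grow to the right and rows downward; lengths in m; the calibration is good to about 2 mm. A picture is of the moment at which its call begins. There is no depth.
- ctrl.close_job(): hands the job in; it is judged then, once.
Trained networks look in a picture, given as the dict that the camera call returned (one of the last four; its "shot" number tells which), for a name from the list of things; names that differ only in an ending like _2 or _b are one class to them, and where a whole thing is asked for, a point or a joint stands for the part that bears it (a point fixed in the world has none). Each returns a list of dicts, best first, with "conf" (0 to 1); they miss things now and then, are a little off and sometimes report something else, mostly with a low value. They report only what shows in the picture. A call takes as long as a camera call.
- ctrl.boxes_of(picture, thing): "xy" ([column, row] as shares, 0 to 1, of the picture: columns of its width, rows of its height, amid what is visible of it).
- ctrl.cut_out(picture, thing): "pixels" (400x640 bool, what is visible of it) and "xy" ([column, row] as shares, 0 to 1, of the picture: columns of its width, rows of its height, amid what is visible of it).
The state is a dict: "clock": time; "joint_pos": joint angles; "qvel": joint speeds; "tau": joint torques, N m; "tool_pos": TCP position; "orientation": TCP orientation; "force": force on the tool from outside, world axes, zero at the start; "moment": the same for the moment, N m; "opening": finger opening in m; "gripper_force": force on a finger pad.
Only numpy, scipy, OpenCV 4.12 (cv2) and the standard library are available. Lean on these libraries where they do the work, as an engineer would, in place of code of your own. Each camera call takes 0.05 s, during which the arm holds its last target. There are 200 camera calls.

TASK

Lock the grey steel strongbox on the jeweller's bench: with one fingertip press the long spring catch bar on its lid down and keep it down, while the other fingertip pushes the bolt by its upright thumb tab until the bolt is fully home in the keeper. Only then let go, so that the catch springs back up behind the bolt. Nothing is to be picked up, and the mallet, the jar, the cup and the wooden block around the box stay where they are.

Things in the scene. Friction and masses are not known exactly. Their poses are not given: they have to be found in the camera images.
- case: Grey steel strongbox fixed to the bench, 190 (x) by 300 (y) by 60 mm; top of its lid 72 mm above the bench. Origin: centre of its underside. +y (lengthwise) is the way the bolt slides home; yaw within 40 degrees. On the lid, both along y: catch bar (centre line x = -29 mm) and bolt (centre line x = +35 mm); between them all is under 28 mm above the lid.
- catch_top (a point): Centre of the flat top of the catch bar, a steel push bar 28 mm wide (x), 100 mm long (y), top 36 mm above the lid when up; moves down with it. A finger may slide along it while pressing. An arm near the bar's front end (case +y), top 22 mm above the lid, blocks a lug on the bolt.
- catch (a joint): How far the catch bar is pressed down, in m: 0 = up, 0.010 = bottom stop. About 3 N to start, 7 N at the bottom; springs back by itself. Pressed 6 mm or more it frees the bolt. While the bolt stands between 2 and 34 mm a released catch rubs under its lug; past 34 mm it springs up behind the lug and locks the bolt.
- tab_top (a point): Centre of the top edge of the bolt's thumb tab, an upright steel plate 30 mm wide (x), 8 mm thick (y), top 50 mm above the lid, 14 mm above the raised catch bar. Moves with the bolt, a 12 mm round bar whose top is 18 mm above the lid. At the start it is 5 mm behind (case -y) the bar's centre, with 63 mm of free room behind it.
- bolt (a joint): How far the bolt has slid towards the keeper, in m: 0 = drawn back (start), 0.040 = end stop, fully home in the keeper. It slides with a friction of about 2 N and stays where it is left; with the catch up it stops after about 2 mm.
- keeper_mouth (a point): Centre of the hole mouth in the keeper, a dark steel block 44 mm wide at the box's +y end, its top 108 mm above the bench. The hole is on the bolt's centre line, 12 mm above the lid's face.
- mallet: Bystander: a loose wooden mallet lying on the bench beyond the box; head 50 by 95 by 52 mm high, handle to 190 mm along its +x. Origin under the head's centre.
- jar: Bystander: a loose glass jar with a white cap, 68 mm diameter, 75 mm high, standing at one end of the box. Origin at the centre of its underside.
- cup: Bystander: a loose metal cup, 68 mm rim diameter, 70 mm high, standing at the other end of the box (jar and cup swap ends). Origin at the centre of its underside.
- block: Bystander: a loose dark wooden block, 70 by 110 by 30 mm high, lying on the robot's side of the box. Origin at the centre of its underside.

How it is judged (in metres and radians):
On the way, in this order (a step that is already met when the one before it is completed fails the run):
1. the catch is pressed down while the bolt is still drawn back (value of joint catch above 0.0055 m and value of joint bolt below 0.006 m), for 0.1 s.
2. the bolt is home while the catch is still held down (value of joint bolt above 0.036 m and value of joint catch above 0.004 m), for 0.1 s.
At the end, for the whole second after the job is handed in: The bolt stands at least 36 mm of its 40 mm towards the keeper and is at rest, the catch has sprung up to within 2 mm of its top position, and mallet, jar, cup and block are within 20 mm of where they began (value of joint bolt above 0.036 m and value of joint catch below 0.002 m and velocity of joint bolt between -0.005 and 0.005 m/s and distance of each of mallet, jar, cup, block from where it was at the start of the episode below 0.02 m); the robot touches nothing.
It fails at once if the mallet is shifted by more than 20 mm, lifted or tipped (distance of mallet from where it was at the start of the episode above 0.02 m or angle between mallet's own z axis and vertical above 0.3 rad).
It fails at once if the jar is shifted by more than 20 mm, lifted or tipped (distance of jar from where it was at the start of the episode above 0.02 m or angle between jar's own z axis and vertical above 0.3 rad).
It fails at once if the cup is shifted by more than 20 mm, lifted or tipped (distance of cup from where it was at the start of the episode above 0.02 m or angle between cup's own z axis and vertical above 0.3 rad).
It fails at once if the block is shifted by more than 20 mm, lifted or tipped (distance of block from where it was at the start of the episode above 0.02 m or angle between block's own z axis and vertical above 0.3 rad).
It fails at once if the bolt is forced past the raised catch (value of joint bolt between 0.008 and 0.03 m and value of joint catch below 0.003 m).
It also fails if it takes over 35 s, if anything falls off the work surface, if the arm or the gripper's body presses on something with over 40 N, if the wrist force passes 120 N, or if a joint passes its speed limit or range.

## Working session

There is one attempt and no reset: what is moved stays moved. The work goes in short steps, Python scripts to look and compute and a tool call to move; the robot and the scene stay as the last step left them, time stands still between calls to the robot, and variables do not carry over. Pictures are saved under pics/ and viewed, at most 10 in all, crops included, and the job is handed in when it is done.

Besides the shell and the picture viewer there is one more tool, called by a JSON object that holds its "name" and its "arguments". send_rows: Moves the arm, as the interface text tells. Shift numbers are shares of 800 mm and turn numbers shares of 90 degrees, none past 1 either way. Its arguments: {"type":"object","properties":{"deltas":{"type":"array","items":{"type":"array"}},"gripper":{"type":"number"}},"required":["deltas"]}

```bash
ls; mkdir -p pics; cat > h.py <<'E'
import numpy as np, cv2
from plant import ctrl
def ray(p,uv):
    f=200/np.tan(np.radians(p["vertical_fov"])/2)
    R=cv2.Rodrigues(np.array(p["rvec"],float))[0]; t=np.array(p["tvec"],float).ravel()
    d=R.T@np.array([(uv[0]-p["cx"])/f,(uv[1]-p["cy"])/f,1]); return -R.T@t,d
def atz(p,uv,z):
    c,d=ray(p,uv); return c+d*(z-c[2])/d[2]
def proj(p,X):
    f=200/np.tan(np.radians(p["vertical_fov"])/2)
    K=np.array([[f,0,p["cx"]],[0,f,p["cy"]],[0,0,1]])
    return cv2.projectPoints(np.array(X,float).reshape(-1,1,3),np.array(p["rvec"],float),np.array(p["tvec"],float),K,None)[0].reshape(-1,2)
def save(p,n): cv2.imwrite(n,p["color"][:,:,::-1])
E
cat > a.py <<'E'
from h import *
print(ctrl.get_obs())
Z=dict(case=.072,catch_top=.108,tab_top=.122,keeper_mouth=.084,mallet=.05,jar=.075,cup=.07,block=.03)
for n in ["scene","top","wrist"]:
    p=ctrl.snapshot(n); save(p,f"pics/{n}0.png")
    print(n,"cam",ray(p,(320,200))[0].round(3))
    for t,z in Z.items():
        for b in ctrl.boxes_of(p,t)[:2]:
            uv=np.array(b["xy"])*[640,400]; print(t,round(b["conf"],2),uv.round(),atz(p,uv,z).round(4))
E
python3 a.py
```

```text
pics
{'clock': 0.0, 'joint_pos': array([ 8.72096424e+01,  2.05907900e+01,  6.34361148e-01, -2.01728128e-02,
       -7.01360295e+01, -1.65070255e+01]), 'qvel': array([ 0.07752378, -0.12905852,  0.17855094, -0.03721882, -0.02663232,
       -0.04501302]), 'tau': array([-4.70285122e-04, -5.82717669e+01,  2.93054473e+01,  6.99723065e+00,
        6.97717478e-03, -1.59897422e-04]), 'tool_pos': array([0.22295714, 0.63671313, 0.29123418]), 'orientation': array([ 1.79905964e+02, -8.09078165e-03, -1.93042462e+01]), 'force': array([ 0.43078975, -0.19243463,  0.81394167]), 'moment': array([-0.01535371, -0.00720171, -0.00488058]), 'gripper_force': 0.0, 'opening': 0.08775997227176237}
scene cam [1.227 0.146 0.724]
case 0.97 [349. 207.] [0.6108 0.133  0.072 ]
catch_top 0.85 [338. 187.] [0.5848 0.1057 0.108 ]
catch_top 0.4 [351. 200.] [0.6232 0.1384 0.108 ]
tab_top 0.78 [350. 199.] [0.6318 0.1347 0.122 ]
keeper_mouth 0.76 [348. 206.] [0.6175 0.1324 0.084 ]
mallet 0.68 [384. 281.] [0.7861 0.2192 0.05  ]
jar 0.83 [425. 174.] [0.4729 0.3166 0.075 ]
jar 0.46 [351. 200.] [0.5884 0.1363 0.075 ]
cup 0.88 [272. 258.] [ 0.7727 -0.0141  0.07  ]
block 0.6 [304. 171.] [ 4.52e-01 -1.00e-04  3.00e-02]
block 0.48 [425. 175.] [0.4271 0.3285 0.03  ]
top cam [0.397 0.071 0.992]
case 0.77 [283. 226.] [0.558  0.1385 0.072 ]
case 0.56 [299. 217.] [0.5744 0.1001 0.072 ]
catch_top 0.76 [300. 214.] [0.5728 0.0955 0.108 ]
tab_top 0.65 [280. 205.] [0.5961 0.1356 0.122 ]
keeper_mouth 0.78 [284. 225.] [0.5573 0.1346 0.084 ]
mallet 0.69 [245. 153.] [0.7522 0.2099 0.05  ]
jar 0.74 [210. 294.] [0.432  0.3143 0.075 ]
cup 0.62 [341. 143.] [ 0.7394 -0.0226  0.07  ]
block 0.76 [346. 272.] [0.4392 0.0097 0.03  ]
block 0.2 [296. 219.] [0.5776 0.1085 0.03  ]
wrist cam [0.304 0.609 0.385]
```

View pics/scene0.png

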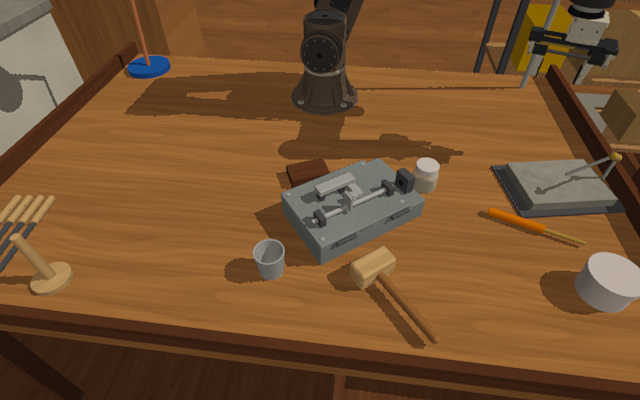

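View pics/top0.png

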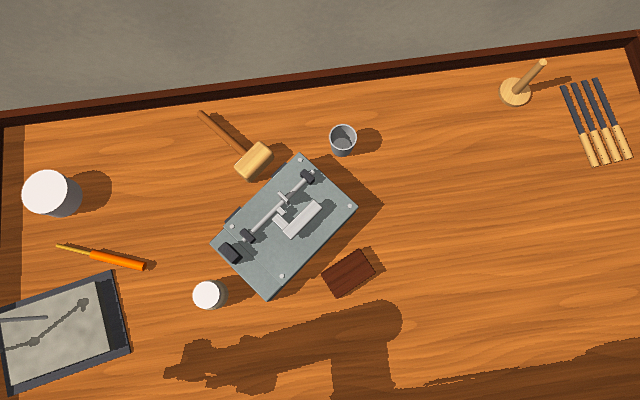

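```bash
cat > b.py <<'E'
from h import *
from scipy.spatial.transform import Rotation as Ro
o=ctrl.get_obs(); R=Ro.from_euler('xyz',o["orientation"],degrees=True).as_matrix(); T=o["tool_pos"]
print(R.round(3))
for n in ["scene","top","wrist"]:
    p=ctrl.snapshot(n); print(n,{k:v for k,v in p.items() if k!="color"})
    tips=[T+R@[0,s*.05,.066] for s in(1,-1)]
    print(proj(p,[[0,0,0],T,*tips]).round(1), ray(p,(p["cx"],p["cy"]))[1].round(3))
    if n=="wrist": save(p,"pics/w1.png")
p=ctrl.snapshot("scene"); cv2.imwrite("pics/c1.png",np.hstack([cv2.resize(p["color"][0:150,270:420],(400,400)),cv2.resize(p["color"][0:150,490:640],(400,400))])[:,:,::-1])
E
python3 b.py
```

```text
[[ 0.944 -0.33   0.   ]
 [-0.33  -0.944  0.   ]
 [-0.    -0.    -1.   ]]
scene {'vertical_fov': 55.18942926040657, 'cx': 320.27242092289066, 'cy': 196.1598179940626, 'rvec': array([ 1.66237637,  1.88674803, -0.78034134]), 'tvec': array([ 0.01174323, -0.36501944,  1.38468066]), 'shot': 4}
[[323.5  95.3]
 [564.4  54.1]
 [532.9  74.3]
 [574.1  82.5]] [-0.7   -0.09  -0.709]
top {'vertical_fov': 52.07402087713956, 'cx': 321.33498466371566, 'cy': 200.3837758384941, 'rvec': array([ 1.9561048 , -2.25114366,  0.25163399]), 'tvec': array([0.12799028, 0.59462029, 0.88103567]), 'shot': 5}
[[380.8 476.7]
 [-27.7 462.3]
 [ 32.9 453. ]
 [-23.1 440.2]] [ 0.221 -0.029 -0.975]
wrist {'vertical_fov': 70.62283313738912, 'cx': 316.92392116038286, 'cy': 197.7885105705539, 'rvec': array([-1.69701997,  2.39379916,  0.38237909]), 'tvec': array([ 0.67535494, -0.03892192,  0.39180907]), 'shot': 6}
[[803.6 169.7]
 [317.6 327.2]
 [397.1 248.6]
 [237.7 248.7]] [-0.294  0.103 -0.95 ]
```

View pics/c1.png

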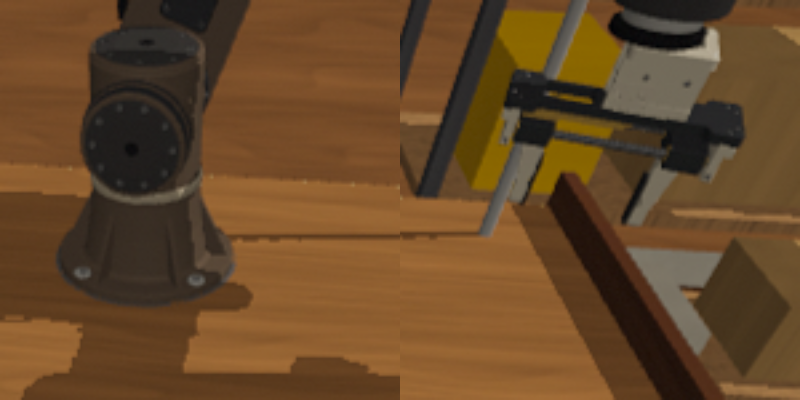

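```bash
cat > fit.py <<'E'
from h import *
from scipy.optimize import minimize
def case2w(c,P):
    t=c[2]; P=np.array(P,float).reshape(-1,3); r=np.array([[np.cos(t),np.sin(t),0],[-np.sin(t),np.cos(t),0],[0,0,1]])
    return P@r+[c[0],c[1],0]
box=[[x,y,z] for x in(-.095,.095) for y in(-.15,.15) for z in(0,.072)]
def fitcase(p,m,c0,shape=box,keep=None):
    def cost(c):
        im=np.zeros((400,640),np.float32); h=cv2.convexHull(proj(p,case2w(c,shape)).astype(np.float32))
        cv2.fillConvexPoly(im,np.round(h*16).astype(np.int32),1,shift=4,lineType=cv2.LINE_AA) if 0 else cv2.fillConvexPoly(im,np.round(h*16).astype(np.int32),1,shift=4)
        return 1-(im*m).sum()/np.maximum(im,m).sum()
    best=min((minimize(cost,np.array(c0)+d,method="Nelder-Mead",options=dict(initial_simplex=np.array(c0)+d+np.vstack([[0,0,0],np.diag([.02,.02,.15])]),xatol=1e-5,fatol=1e-5)) for d in ([0,0,0],[.01,-.01,.1],[-.01,.01,-.1])),key=lambda r:r.fun)
    return best.x,best.fun
E
cat > c.py <<'E'
from fit import *
for n in ["scene","top"]:
    p=ctrl.snapshot(n)
    for b in ctrl.cut_out(p,"case")[:2]:
        m=b["pixels"].astype(np.float32); r=fitcase(p,m,[.6,.13,.65]); print(n,b["conf"],m.sum(),r[0].round(4),np.degrees(r[0][2]).round(1),round(r[1],3))
        print(" tab/catch px",proj(p,case2w(r[0],[[-.029,0,.108],[.035,-.005,.122]])).round())
    for t,z in [("tab_top",.122),("catch_top",.108),("keeper_mouth",.1)]:
        for b in ctrl.cut_out(p,t)[:2]:
            v=np.argwhere(b["pixels"])
            print(t,b["conf"],np.array(b["xy"])*[640,400],b["pixels"].sum(),v.min(0),v.max(0))
    if n=="scene":
        im=p["color"].copy()
        m=None
    c=r[0]
    for q in proj(p,case2w(c,box+[[-.029,0,.108],[.035,-.005,.122]])): cv2.circle(p["color"],tuple(int(v) for v in q.round()),1,(255,0,0),-1)
    s=p["color"][130:280,260:460] if n=="scene" else p["color"][130:310,190:400]
    cv2.imwrite(f"pics/f_{n}.png",cv2.resize(s,(400,400*s.shape[0]//s.shape[1]),interpolation=cv2.INTER_CUBIC)[:,:,::-1])
a,b=cv2.imread("pics/f_scene.png"),cv2.imread("pics/f_top.png"); h=max(a.shape[0],b.shape[0])
cv2.imwrite("pics/f.png",np.hstack([cv2.copyMakeBorder(i,0,h-i.shape[0],0,0,0) for i in(a,b)]))
E
python3 c.py
```

```text
scene 0.82 9450.0 [0.5645 0.1418 0.6601] 37.8 0.05
 tab/catch px [[348. 176.]
 [362. 188.]]
tab_top 0.66 [348.608 200.68 ] 562 [188 311] [224 386]
catch_top 0.57 [340.096 189.92 ] 600 [173 315] [196 362]
keeper_mouth 0.87 [349.888 207.2  ] 9492 [158 281] [264 424]
top 0.82 11382.0 [0.565  0.1371 0.6701] 38.4 0.025
 tab/catch px [[291. 229.]
 [271. 207.]]
tab_top 0.86 [282.112 203.12 ] 533 [170 242] [242 314]
catch_top 0.81 [299.584 214.52 ] 705 [201 273] [238 321]
keeper_mouth 0.79 [282.88 225.2 ] 11217 [153 210] [301 357]
```

View pics/f.png

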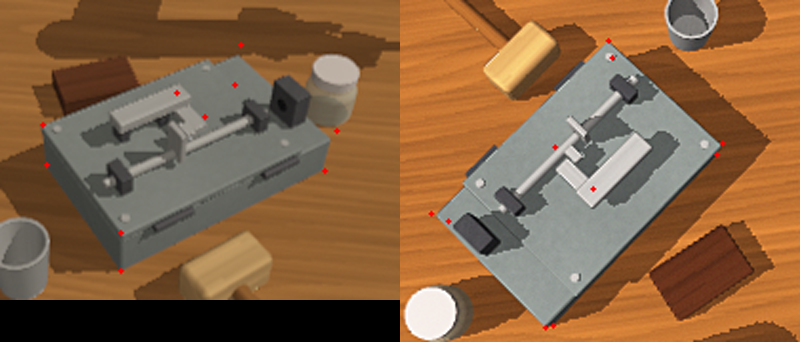

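```bash
cat > d.py <<'E'
from fit import *
obj=np.array([[.095,-.15,.072],[-.095,-.15,.072],[-.095,.15,.072],[.095,.15,.072]])
C=dict(scene=[(320.5,248),(281.5,192),(377.5,158.5),(424.5,200)],top=[(298.7,152),(358,206.6),(267.7,301.6),(210,241.8)])
from scipy.optimize import least_squares
for n in C:
    p=ctrl.snapshot(n); uv=np.array(C[n],float)
    L=np.array([atz(p,q,.072) for q in uv]); print(n,L.round(3).tolist(),"sides",[round(float(np.linalg.norm(L[i]-L[i-1])),3) for i in range(4)])
    r=least_squares(lambda c:(proj(p,case2w(c,obj)+[0,0,c[3]])-uv).ravel(),[.58,.13,.65,0]); print(r.x.round(4),r.fun.round(1))
    f=200/np.tan(np.radians(p["vertical_fov"])/2);K=np.array([[f,0,p["cx"]],[0,f,p["cy"]],[0,0,1.]])
    ok,rv,tv=cv2.solvePnP(obj,uv,K,None); R=cv2.Rodrigues(p["rvec"])[0]; Rc=cv2.Rodrigues(rv)[0]
    print("pnp", (R.T@(tv.ravel()-p["tvec"])).round(4),(R.T@Rc).round(3).tolist())
E
python3 d.py
```

```text
scene [[0.737, 0.083, 0.072], [0.581, -0.033, 0.072], [0.424, 0.196, 0.072], [0.565, 0.31, 0.072]] sides [0.285, 0.194, 0.277, 0.182]
[ 0.5468  0.1397  0.645  -0.0298] [-1.2 -0.7  0.6  2.8  1.5 -1.3 -0.5 -0.7]
pnp [ 0.5585  0.1365 -0.0186] [[0.784, -0.62, -0.015], [0.62, 0.783, 0.056], [-0.023, -0.054, 0.998]]
top [[0.729, 0.081, 0.072], [0.579, -0.037, 0.072], [0.398, 0.191, 0.072], [0.546, 0.306, 0.072]] sides [0.29, 0.191, 0.292, 0.187]
[ 0.5668  0.1364  0.6727 -0.0213] [ 1.2  0.9 -0.1 -1.  -0.3 -0.6 -0.7  0.8]
pnp [ 0.572   0.1348 -0.0231] [[0.786, -0.611, -0.088], [0.616, 0.786, 0.045], [0.042, -0.089, 0.995]]
```

{"name": "send_rows", "arguments": {"deltas": [[[0.041,0.03,0],0],[[0.082,0.06,0],0],[[0.123,0.09,0],0],[[0.164,0.12,0],0],[[0.205,0.15,0],0]], "gripper": 0.49}}

```text
clock: 2.57
tool_pos: [0.3389, 0.468, 0.2923]
orientation: [-180.0, -0.0, -19.3]
force: [1.6, 1.0, -0.3]
opening: 0.0599
gripper_force: 0.0
```

{"name": "send_rows", "arguments": {"deltas": [[[0.041,0.03,0],0],[[0.082,0.06,0],0],[[0.123,0.09,0],0],[[0.164,0.12,0],0],[[0.205,0.15,0],0]]}}

```text
clock: 2.98
tool_pos: [0.454, 0.3004, 0.2926]
orientation: [-180.0, -0.0, -19.3]
force: [0.9, 0.2, -0.2]
opening: 0.043
gripper_force: 0.0
```

{"name": "send_rows", "arguments": {"deltas": [[[0.041,0.03,0],0.07],[[0.082,0.06,0],0.14],[[0.123,0.09,0],0.21],[[0.164,0.12,0],0.28],[[0.205,0.15,0],0.358]]}}

```text
clock: 3.4
tool_pos: [0.5693, 0.1328, 0.2926]
orientation: [-180.0, -0.0, -51.8]
force: [1.5, 0.9, -1.0]
opening: 0.043
gripper_force: 0.0
```

```bash
cat > e.py <<'E'
from fit import *
from scipy.spatial.transform import Rotation as Ro
o=ctrl.get_obs(); R=Ro.from_euler('xyz',o["orientation"],degrees=True).as_matrix(); T=o["tool_pos"]; print(T,o["orientation"])
p=ctrl.snapshot("wrist"); np.save("pics/w.npy",p,allow_pickle=True)
for t in ["tab_top","catch_top","keeper_mouth"]:
    for b in ctrl.boxes_of(p,t)[:2]: print(t,b["conf"],np.array(b["xy"])*[640,400])
print(proj(p,[T+R@[0,s*.032,.066] for s in(1,-1)]).round(1))
save(p,"pics/w2.png")
E
python3 e.py
```

```text
[0.56929508 0.13283378 0.29255598] [-1.79955372e+02 -6.50071448e-03 -5.18068898e+01]
tab_top 0.73 [285.12 158.08]
catch_top 0.68 [343.296 172.08 ]
keeper_mouth 0.95 [315.2  146.32]
keeper_mouth 0.5 [310.592 318.32 ]
[[368.8 248.2]
 [266.8 248.3]]
```

View pics/w2.png

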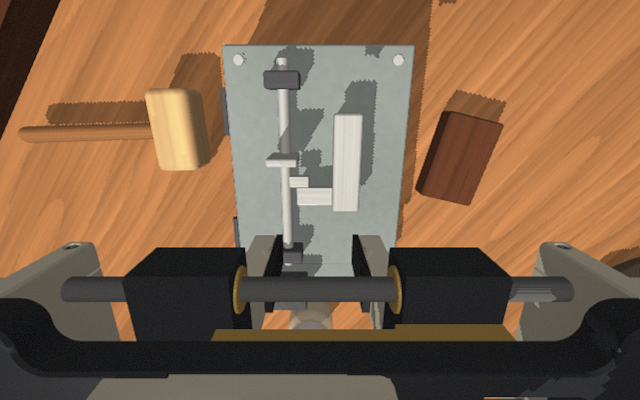

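```bash
cat > g.py <<'E'
from fit import *
p=np.load("pics/w.npy",allow_pickle=True).item()
cv2.imwrite("pics/w2c.png",cv2.resize(p["color"][100:220,250:410],(800,600),interpolation=cv2.INTER_CUBIC)[:,:,::-1])
c,_=ray(p,(0,0)); print("cam",c.round(3),"nadir",proj(p,[c[0],c[1],.07]).round())
b=np.array([atz(p,q,.108) for q in[(335,114),(360.5,114),(357.5,211),(333,211)]]); print(b.round(4),[round(float(np.linalg.norm(b[i]-b[i-1])),4) for i in range(4)])
L=np.array([atz(p,q,.072) for q in[(222,46),(413,46)]]);print(L.round(4),np.linalg.norm(L[1]-L[0]), np.degrees(np.arctan2(*(L[0]-L[1])[1::-1])))
E
python3 g.py
```

```text
cam [0.622 0.066 0.385] nadir [[317. 105.]]
[[0.6043 0.0619 0.108 ]
 [0.5855 0.0471 0.108 ]
 [0.524  0.1228 0.108 ]
 [0.5442 0.1387 0.108 ]] [0.0975, 0.024, 0.0975, 0.0257]
[[ 0.7311  0.0805  0.072 ]
 [ 0.5821 -0.0365  0.072 ]] 0.18942972137408795 38.14640275858339
```

View pics/w2c.png

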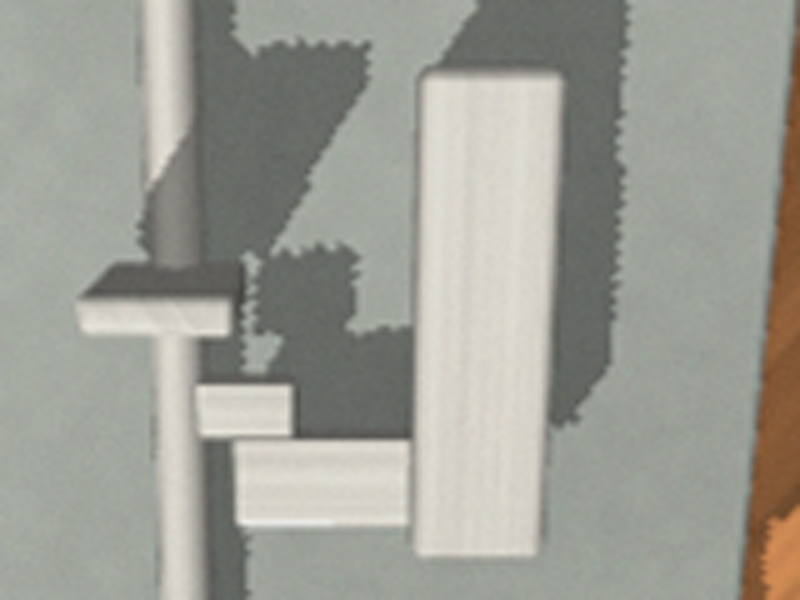

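```bash
cat > k.py <<'E'
from fit import *
p=np.load("pics/w.npy",allow_pickle=True).item()
th=np.radians(38.2); ex=np.array([np.cos(th),np.sin(th)]); ey=np.array([-np.sin(th),np.cos(th)])
S=lambda q:(250+q[0]/5,100+q[1]/5)
b=np.array([atz(p,S(q),.108)[:2] for q in[(420,73),(563,73),(540,555),(413,555)]]); 
t=np.array([atz(p,S(q),.122)[:2] for q in[(80,297),(238,297),(230,335),(80,335)]])
d=b[3]-b[0]+b[2]-b[1]; print("yaw from bar",np.degrees(np.arctan2(-d[0],d[1])))
print("dims",[np.linalg.norm(x[i]-x[i-1]).round(4) for x in(b,t) for i in range(4)])
B=b.mean(0);T=t.mean(0); print("bar",B.round(4),"tab",T.round(4),"tab-bar case xy",((T-B)@ex).round(4),((T-B)@ey).round(4))
L=np.array([.5*(.7311+.5821),.5*(.0805-.0365)])+.15*ey; print("case",L,"bar rel",(B-L)@ex,(B-L)@ey)
o=ctrl.get_obs()["tool_pos"][:2]
print("tcp rel bar", (o-B)@ex,(o-B)@ey)
E
python3 k.py
```

```text
yaw from bar 38.28064963202959
dims [np.float64(0.097), np.float64(0.0269), np.float64(0.097), np.float64(0.0266), np.float64(0.0073), np.float64(0.0297), np.float64(0.0074), np.float64(0.0284)]
bar [0.5641 0.0926] tab [0.6168 0.1277] tab-bar case xy 0.0631 -0.005
case [0.56383874 0.13987853] bar rel -0.029018278571609827 -0.037273485860500284
tcp rel bar 0.02897418332545375 0.029062960810641667
```

{"name": "send_rows", "arguments": {"deltas": [[[0.03,-0.002,0],0],[[0.06,-0.004,0],0],[[0.0712,-0.004,0.03],0],[[0.0712,-0.004,0.07],0],[[0.0712,-0.004,0.11],0]]}}

```text
clock: 4.02
tool_pos: [0.6066, 0.0931, 0.2041]
orientation: [-179.8, -0.0, -51.4]
force: [-0.4, 0.9, -0.4]
opening: 0.0434
gripper_force: 0.0
```

{"name": "send_rows", "arguments": {"deltas": [[[0,0,0.014],0],[[0,0,0.028],0],[[0,0,0.028],0],[[0,0,0.028],0],[[0,0,0.028],0]]}}

```text
clock: 4.43
tool_pos: [0.6073, 0.0929, 0.1836]
orientation: [-179.9, -0.1, -51.4]
force: [-0.6, -0.1, 1.5]
opening: 0.043
gripper_force: 0.0
```

```bash
cat > e2.py <<'E'
from fit import *
o=ctrl.get_obs(); print(o["clock"],o["tool_pos"],o["force"])
p=ctrl.snapshot("scene"); q=ctrl.snapshot("wrist")
a=cv2.resize(p["color"][120:270,270:420],(400,400),interpolation=cv2.INTER_CUBIC); b=cv2.resize(q["color"][100:300,220:420],(400,400),interpolation=cv2.INTER_CUBIC)
cv2.imwrite("pics/e2.png",np.hstack([a,b])[:,:,::-1])
E
python3 e2.py
```

```text
4.4333 [0.60730125 0.09289306 0.18364341] [-0.64659486 -0.0701938   1.51328469]
```

View pics/e2.png

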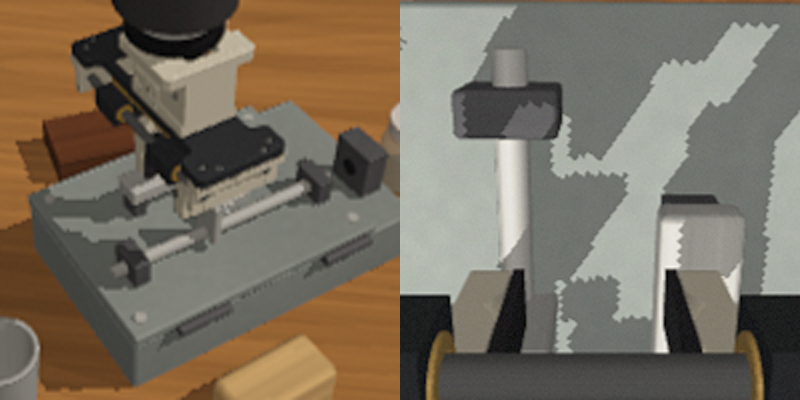

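{"name": "send_rows", "arguments": {"deltas": [[[0,0,0.005],0],[[0,0,0.01],0],[[0,0,0.014],0],[[0,0,0.0175],0],[[0,0,0.0175],0]]}}

```text
clock: 4.95
tool_pos: [0.6068, 0.0922, 0.1678]
orientation: [-180.0, -0.0, -51.5]
force: [-0.4, 0.6, 5.3]
opening: 0.0426
gripper_force: 2.7
```

{"name": "send_rows", "arguments": {"deltas": [[[0,0,0.001],0],[[0,0,0.002],0],[[0,0,0.003],0],[[0,0,0.003],0],[[0,0,0.003],0]]}}

```text
clock: 5.37
tool_pos: [0.6068, 0.0922, 0.1659]
orientation: [-180.0, -0.0, -51.5]
force: [-0.3, 1.4, 6.0]
opening: 0.0428
gripper_force: 3.1
```

{"name": "send_rows", "arguments": {"deltas": [[[-0.006,0,0],0],[[-0.012,0,0],0],[[-0.018,0,0],0],[[-0.024,0,0],0],[[-0.03,0,0],0]]}}

```text
clock: 5.78
tool_pos: [0.5929, 0.1103, 0.1664]
orientation: [-179.9, -0.1, -51.5]
force: [6.2, -4.6, 3.8]
opening: 0.0431
gripper_force: 4.3
```

{"name": "send_rows", "arguments": {"deltas": [[[-0.006,0,0.0007],0],[[-0.012,0,0.0007],0],[[-0.018,0,0.0007],0],[[-0.024,0,0.0007],0],[[-0.028,0,0.0007],0]]}}

```text
clock: 6.2
tool_pos: [0.579, 0.128, 0.1661]
orientation: [-179.9, -0.1, -51.5]
force: [5.2, -5.0, 6.1]
opening: 0.0428
gripper_force: 4.3
```

{"name": "send_rows", "arguments": {"deltas": [[[-0.002,0,0],0],[[-0.004,0,0],0],[[-0.005,0,0],0],[[-0.005,0,0],0],[[-0.005,0,0],0]]}}

```text
clock: 6.62
tool_pos: [0.5779, 0.1294, 0.1662]
orientation: [-179.9, -0.3, -51.5]
force: [12.8, -13.8, 2.7]
opening: 0.0432
gripper_force: 10.9
```

{"name": "send_rows", "arguments": {"deltas": [[[-0.001,0,0],0],[[-0.001,0,0],0],[[-0.001,0,0],0],[[0.003,0,0],0],[[0.008,0,0],0]]}}

```text
clock: 7.03
tool_pos: [0.5796, 0.1265, 0.1654]
orientation: [-179.9, 0.0, -51.6]
force: [-3.3, 4.5, 7.3]
opening: 0.043
gripper_force: 3.4
```

{"name": "send_rows", "arguments": {"deltas": [[[0,0,-0.01],0],[[0,0,-0.03],0],[[0,0,-0.07],0],[[0,0,-0.11],0],[[0,0,-0.15],0]]}}

```text
clock: 7.45
tool_pos: [0.5783, 0.1262, 0.2858]
orientation: [179.9, 0.0, -51.5]
force: [1.4, 1.1, -0.4]
opening: 0.0427
gripper_force: 0.0
```

```bash
cat > e3.py <<'E'
from fit import *
o=ctrl.get_obs(); print(o["clock"],o["tool_pos"],o["force"])
p=ctrl.snapshot("scene"); q=ctrl.snapshot("wrist")
a=cv2.resize(p["color"][140:260,270:430],(400,300),interpolation=cv2.INTER_CUBIC); b=cv2.resize(q["color"][0:300,120:520],(400,300))
cv2.imwrite("pics/e3.png",np.hstack([a,b])[:,:,::-1])
E
python3 e3.py
```

```text
7.45 [0.57829151 0.12622524 0.28584052] [ 1.44189658  1.12754866 -0.43432799]
```

View pics/e3.png

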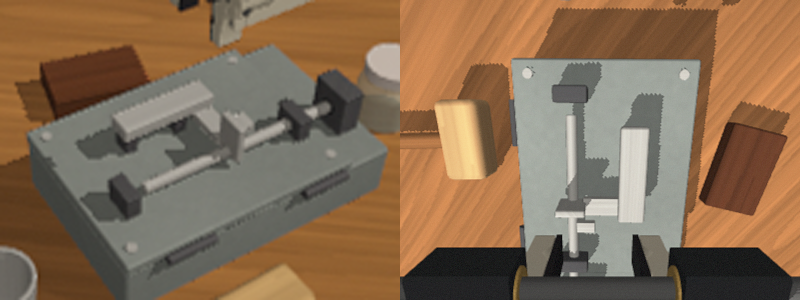

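```bash
python3 -c "
from plant import ctrl
print(ctrl.close_job())"
```

```text
the job is handed in; nothing more can be done
None
```

I pushed the bolt to its end stop with the catch held down, then let go; the last pictures show the bolt in the keeper, the catch sprung up behind it, and the mallet and block (the jar and cup only partly in view) apparently where they were. I handed the job in at about 7.5 s, but it returned no verdict, and I judged "fully home" by the rise in push force rather than by measuring the bolt's travel.

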